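# Find the 11 mm reference plate by feel and seat it in the sprung holder

### The job

The holder on the worktop takes the 11 mm reference plate. Feel for it among the three look-alike plates in the stand by pinching them between the fingers where they stand (they are 8.5, 11 and 13.5 mm thick), lift out the 11 mm one, feel for the holder's slot, which sits a few millimetres off the middle of its foot, and press the plate gently down in it, past the sprung roller, until it sits fully home on the slot's floor. Never put the thin plate in the holder or tip a plate over; let go of the seated plate, with the other two standing in their grooves and everything else where it was.

Things in the scene. Friction and masses are not known exactly. Their poses are not given: they have to be found in the camera images.
- plate_a_mid (a point): centre of a plain aluminium reference plate standing upright, 60 mm wide (its x), 75 mm high (its z), its thickness lies along its y. It is 8.5, 11 or 13.5 mm thick (0.10 to 0.16 kg); each of the three plates has another of these thicknesses, and which has which is not known: all else about them is alike. At the start its foot stands 10 mm above the worktop in a groove of the stand, so its top edge is 85 mm above the worktop
- plate_b_mid (a point): centre of a plain aluminium reference plate standing upright, 60 mm wide (its x), 75 mm high (its z), its thickness lies along its y. It is 8.5, 11 or 13.5 mm thick (0.10 to 0.16 kg); each of the three plates has another of these thicknesses, and which has which is not known: all else about them is alike. At the start its foot stands 10 mm above the worktop in a groove of the stand, so its top edge is 85 mm above the worktop
- plate_c_mid (a point): centre of a plain aluminium reference plate standing upright, 60 mm wide (its x), 75 mm high (its z), its thickness lies along its y. It is 8.5, 11 or 13.5 mm thick (0.10 to 0.16 kg); each of the three plates has another of these thicknesses, and which has which is not known: all else about them is alike. At the start its foot stands 10 mm above the worktop in a groove of the stand, so its top edge is 85 mm above the worktop
- stand: fixed grey stand for the plates, 90 x 160 x 26 mm (x, y, z), origin at the centre of its underside on the worktop. Three open grooves, each 64 mm along x, 17 mm along y and 16 mm deep, lie 48 mm apart along its y, the middle one at its centre. The plates have some play in them
- holder: fixed foot of the holder, 134 x 76 x 8 mm (x, y, z), origin at the centre of its underside. A grey block, 100 x 64 x 38 mm, with one slot in its top is clamped on it, up to 4 mm off the foot's middle either way along y (unmeasured). A sprung roller in the slot's +y wall, 18 mm below the mouth, stands 2.6 mm into the slot and resists the plate by some 3 to 12 N. Keep the push under 25 N
- slot_mouth (a point): point over the middle of the foot, level with the slot's mouth (the block's top), 46 mm above the worktop; axes as the holder's. The true middle of the mouth lies up to 4 mm from it along y, 0 along x. The slot is 61.4 mm long (x), 12.4 mm wide (y), 34 mm deep, with a 1.5 mm chamfer and a rigid floor: a seated plate's foot is 12 mm, its top edge 87 mm above the worktop
- roller (a joint): how far (m) the sprung roller in the slot's +y wall is pushed back: 0 when the slot is empty, 0.0012 with an 11 mm plate in it, 0.005 at its end; an 8.5 mm plate does not push it back, a 13.5 mm plate does not enter the slot
- dropper: white dropper bottle, 28 x 28 x 70 mm, origin under its centre; a bystander
- tape_roll: roll of brown tape lying flat, 93 x 91 x 48 mm, origin under its centre; a bystander
- reagent: small white reagent bottle, 40 x 40 x 85 mm, origin under its centre; a bystander
- jar_1: screw-top specimen jar, 41 x 41 x 58 mm, origin under its centre; a bystander
- jar_2: screw-top specimen jar, 41 x 41 x 58 mm, origin under its centre; a bystander
There are look-alikes about, which are no part of the job. What is shaped like the part that bears plate_c_mid but pink is not meant. Leave any purple look-alike of the part that bears plate_b_mid alone.

How it is judged:
By the outcome, as a careful person would: the job done as asked, in the order asked, and still so for the second after the job is handed in, with the robot touching nothing.
It also fails if it takes over 54 s, if anything falls off the work surface, if the arm or the gripper's body presses on something with over 40 N, if the wrist force passes 120 N, or if a joint passes its speed limit or range.

### The arm

A 6-joint arm with a two-finger parallel gripper is mounted at the origin on a cart in front of the work surface, level with it; the furniture and walls round the work are solid. World frame = base frame: x ahead of the robot, y to its left, z up, the work surface at z = 0. Lengths are in m, angles in rad, forces in N, time in s.
With the tool pointing down it reaches from about 0.375 to 0.975 m from the base axis. Payload 3.8 kg.
Tool frame: the origin (TCP) lies at the very end of the fingers, on their centre line; the grasp point (between the pads) lies 19 mm behind it (r.pinch_z is the z of the grasp point in the tool frame, in m); z points along the fingers, y is the line along which they close (so a half turn about z gives the same grasp; the last joint's range is limited). The gripper opens to 85 mm and grips with 20 to 120 N. Pads are 22 mm wide; open, the fingers measure 114 mm over their backs; the gripper's body (76 mm by 85 mm) begins 54 mm behind the grasp point. The pads swing forward as they close: fully open they stand 13 mm farther back than shut.
Start: joints at [-1.223, 0.264, 1.604, -0, 1.274, -0.037], TCP at [0.253, -0.626, 0.231] pointing down, gripper open.
Joint ranges: [-2.63, 2.63], [-0.94, 2.18], [0.31, 2.57], [-1.31, 4.45], [0, 2.66], [-2.55, 2.55]. Speed limits (rad/s): [2.57, 2.57, 3.14, 3.14, 3.14, 3.14].

### API

Orientations are given as a unit quaternion [x, y, z, w].
In Python, from workcell import r gives the robot as it stands. The module is installed in compiled form; this text tells all that it offers.
- The arm moves only by the tool jog_arm, never from a script. Its argument "series" is text: rows parted by semicolons, each of 6 numbers parted by spaces: the shift along the tool's x, y, z in cm, then the turn, a rotation vector about the tool's x, y, z in degrees. In form: dx dy dz ax ay az; .... A call has 1 to 20 rows; each row shifts and turns the commanded pose from where the row before left it, along the tool's axes as they then stand; what a row does not reach is not made up. A row lasts 1/8 s, in which the tool goes at most 62.5 mm and 10.7 degrees, less where a joint would pass 70% of its speed; a pose out of reach is approached as far as the arm can. A call with a gripper value outside its range is refused whole. "grip" is the opening, from 0 (shut) to 1 (fully open), set as the call begins (left out, the last holds). The fingers move at their own pace and stop on an object; "squeeze" is the grip in N (left out, the last holds). Time passes only in rows, so rows that do not move let the fingers close. It gives the time, the measured TCP pose, the force, the opening and the grip force at its end, in the units of the state.
- r.read_state(): the state, without advancing time (a new reading comes with each control period).
- r.camera(name): name is "scene" or "top"; returns the picture (400x640x3 uint8, red, green, blue); there is no depth.
- r.camera_info(name): a dict with "intrinsics" (3x3 intrinsics, pixels), "k1" (the pictures are not rectified: a ray, as slopes to the right and down, at radius r is drawn at 1 + k1 r^2 times it, then the intrinsics apply), "T" (4x4, takes a point from camera to world coordinates). Camera axes: x right, y down, z forward; pixel columns grow to the right and rows downward; lengths in m; the calibration is good to about 2 mm. A picture is of the moment at which its call begins. camera_info takes no time and is no camera call.
- r.sign_off(): hands the job in; it is judged then, once.
The state is a dict: "clock": time; "joints": joint angles; "qd": joint speeds; "tau": joint torques, N m; "position": TCP position; "orientation": TCP orientation; "ft_force": force on the tool from outside, world axes, zero at the start; "moment": the same for the moment, N m; "grip_width": opening from 0.0 (shut) to 1.0 (fully open); "grasp_force": force on a finger pad.
Only numpy, scipy, OpenCV 4.12 (cv2) and the standard library are available. Lean on these libraries where they do the work, as an engineer would, in place of code of your own. Each camera call takes 0.05 s, during which the arm holds its last target. There are 200 camera calls.

## Working session

There is one attempt and no reset: what is moved stays moved. The work goes in short steps, Python scripts to look and compute and a tool call to move; the robot and the scene stay as the last step left them, time stands still between calls to the robot, and variables do not carry over. Pictures are saved under pics/ and viewed, at most 10 in all, crops included, and the job is handed in when it is done.

Besides the shell and the picture viewer there is one more tool, called after ">>>" as name(argument=value, ...) on one line, values as JSON. jog_arm: Moves the arm, as the interface text tells. Its arguments: {"type":"object","properties":{"series":{"type":"string"},"grip":{"type":"number"},"squeeze":{"type":"number"}},"required":["series"]}

```bash
mkdir -p pics; ls
python3 - <<'E'
from workcell import r
import cv2,numpy as np
np.set_printoptions(precision=4,suppress=True)
for n in("scene","top"):
    im=r.camera(n); cv2.imwrite(f"pics/{n}0.png",cv2.cvtColor(im,cv2.COLOR_RGB2BGR))
    print(n,r.camera_info(n))
print(r.read_state(), r.pinch_z)
E
```

```text
pics
scene {'intrinsics': array([[441.6815,   0.    , 321.8168],
       [  0.    , 441.6815, 194.6184],
       [  0.    ,   0.    ,   1.    ]]), 'k1': 0.0038112026376792164, 'T': array([[-0.5997, -0.3846,  0.7017, -0.1692],
       [-0.8002,  0.2948, -0.5223,  0.1444],
       [-0.006 , -0.8748, -0.4845,  0.5995],
       [ 0.    ,  0.    ,  0.    ,  1.    ]])}
top {'intrinsics': array([[452.6305,   0.    , 316.7755],
       [  0.    , 452.6305, 200.0954],
       [  0.    ,   0.    ,   1.    ]]), 'k1': -0.09213482077663619, 'T': array([[-0.0175, -0.9949,  0.0989,  0.4718],
       [-0.9998,  0.0177,  0.002 , -0.3979],
       [-0.0037, -0.0989, -0.9951,  1.0931],
       [ 0.    ,  0.    ,  0.    ,  1.    ]])}
{'clock': 0.1, 'joints': array([-1.2229,  0.2647,  1.6052,  0.    ,  1.2737, -0.0369]), 'qd': array([-0.0006, -0.0026, -0.0047,  0.0007,  0.0008,  0.0003]), 'tau': array([  0.0004, -51.6706, -36.859 ,  -0.0001,   0.0062,  -0.    ]), 'position': array([ 0.2532, -0.625 ,  0.2301]), 'orientation': array([ 0.9816,  0.1912, -0.0001, -0.001 ]), 'ft_force': array([ 0.6396, -0.2522, -0.0209]), 'moment': array([-0.0005, -0.0083, -0.0064]), 'grasp_force': 0.0, 'grip_width': 0.9985754461307635} -0.0187
```

View pics/scene0.png

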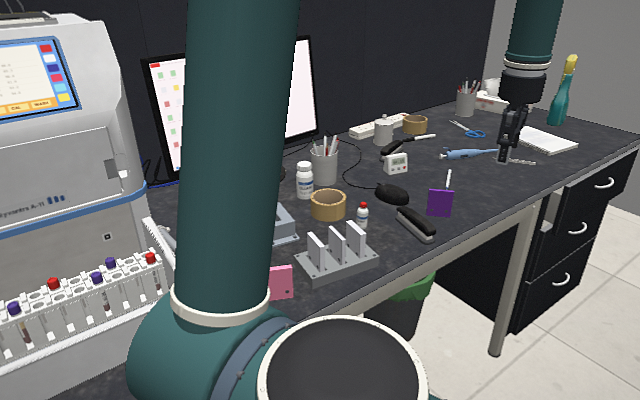

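View pics/top0.png

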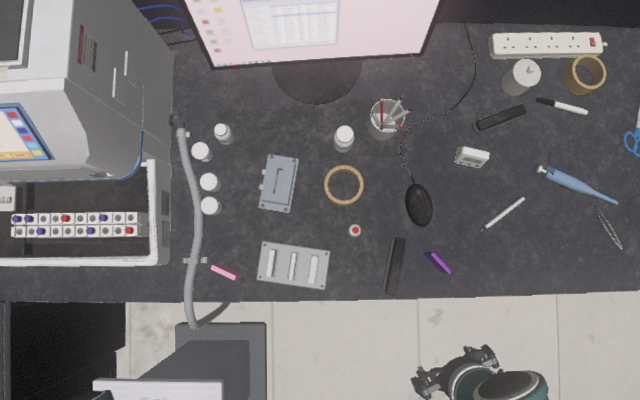

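The scene view shows the grey stand with three plates at about (335,255), with the holder behind the arm at (280,225). In the top view the stand is at (293,265), its plates at x≈271, 293 and 314, and the holder is at (278,183). The pink (224,272) and purple (438,262) plates are decoys.

```bash
cat > h.py <<'E'
from workcell import r
import cv2,numpy as np
np.set_printoptions(precision=4,suppress=True)
def ray(n,uv):
    c=r.camera_info(n);K=c["intrinsics"];T=c["T"]
    d=(np.array(uv,float)-K[:2,2])/[K[0,0],K[1,1]]
    s=d.copy()
    for _ in range(10): s=d/(1+c["k1"]*(s@s))
    return T[:3,3],T[:3,:3]@np.array([*s,1.])
def onz(n,uv,z):
    o,d=ray(n,uv); return o+d*(z-o[2])/d[2]
def proj(n,p):
    c=r.camera_info(n);K=c["intrinsics"];T=c["T"]
    q=T[:3,:3].T@(np.array(p,float)-T[:3,3]);s=q[:2]/q[2];s=s*(1+c["k1"]*(s@s))
    return s*[K[0,0],K[1,1]]+K[:2,2]
def tri(uv1,uv2):
    (a,d),(b,e)=ray("top",uv1),ray("scene",uv2)
    t=np.linalg.lstsq(np.c_[d,-e],b-a,rcond=None)[0]
    p,q=a+d*t[0],b+e*t[1]; return (p+q)/2,np.linalg.norm(p-q)
def save(im,f,box=None,s=1):
    if box: x0,y0,x1,y1=box; im=im[y0:y1,x0:x1]
    cv2.imwrite(f,cv2.cvtColor(cv2.resize(im,None,fx=s,fy=s,interpolation=cv2.INTER_CUBIC),cv2.COLOR_RGB2BGR))
E
python3 - <<'E'
import cv2,numpy as np
a=cv2.imread("pics/top0.png")[145:295,245:345];b=cv2.imread("pics/scene0.png")[190:290,260:390]
a=cv2.resize(a,None,fx=4,fy=4,interpolation=cv2.INTER_CUBIC);b=cv2.resize(b,None,fx=4,fy=4,interpolation=cv2.INTER_CUBIC)
cv2.imwrite("pics/c1.png",a);cv2.imwrite("pics/c2.png",b)
g=cv2.cvtColor(cv2.imread("pics/top0.png"),cv2.COLOR_BGR2HSV)
print(g[265,250:340,2]); print(g[265,250:340,1])
E
```

```text
[ 86  87  89  88  92  90  86  89 126 166 176 174 176 175 176 176 178 197
 211 213 213 213 176 117 113 154 170 175 176 177 179 177 178 177 178 177
 176 178 176 152 174 203 210 211 167 128 157 169 175 178 180 178 177 179
 177 178 178 178 178 173 182 202 209 211 210 211 189 170 174 179 179 180
 178 179 179 178 179 163 117  86  80  80  83  84  84  81  84  84  86  84]
[12 12 11  3  6  6  6  6  2  2  1  0  0  1  1  1  0  3  5  5  6  5  6  4
  5  0  3  1  1  1  0  3  1  1  0  0  0  3  1  2  4  5  5  6  6  4  2  2
  1  1  1  1  0  0  1  1  0  1  1  1  4  5  5  5  6  6  4  2  1  0  1  1
  0  1  1  1  0  0  2  3  6  3  6  9  6  3  0  6  6  3]
```

View pics/c1.png

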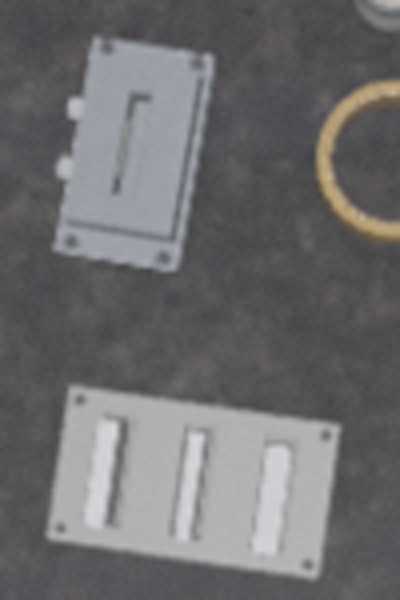

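View pics/c2.png

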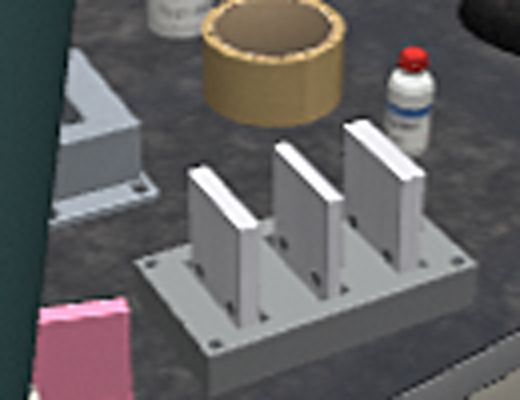

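The crops show the plates' tops clear of the stand, with the middle one (c1 at (190,485)) the thinnest and the right one the thickest. The holder's slot runs along c1 (128,142), tilted like the stand, with knobs on its left. I'll take the exact positions by mask.

```bash
cat > m.py <<'E'
from h import *
im=cv2.imread("pics/top0.png");v=cv2.cvtColor(im,cv2.COLOR_BGR2HSV)[...,2]
sub=cv2.resize(v[240:292,250:335],None,fx=4,fy=4,interpolation=cv2.INTER_LINEAR)
m=(sub>193).astype(np.uint8)
P=[]
for c in cv2.findContours(m,0,2)[0]:
    if cv2.contourArea(c)<500: continue
    b=cv2.boxPoints(cv2.minAreaRect(c))/4+[250-.375,240-.375]
    b=b[np.argsort(b[:,1])];e1,e2=b[:2].mean(0),b[2:].mean(0)
    P1,P2=onz("top",e1,.085),onz("top",e2,.085)
    w=[np.linalg.norm(onz("top",b[2*i],.085)-onz("top",b[2*i+1],.085)) for i in(0,1)]
    print("plate",(e1+e2)/2,"far",P1,"near",P2,"mid",(P1+P2)/2,"len",np.linalg.norm(P1-P2),"w",w,"yaw",np.degrees(np.arctan2(*(P1-P2)[[1,0]])))
    P.append((e1,e2))
# scene ends by eye from crop c2 (4x, origin 260,190), top face end mids far/near
S=[[(200,171),(248,226)],[(283,147),(333,197)],[(357,125),(412,175)]]
P.sort(key=lambda e:e[0][0])
for (e1,e2),(s1,s2) in zip(P,S):
    for e,s in((e1,s1),(e2,s2)):
        print("tri",tri(e,np.array(s)/4+[260,190]))
f=lambda x,y:np.array([x,y])/4+[245-.4,145-.4]
print("stand corners",[onz("top",f(*q),.026)[:2] for q in((70,385),(341,424),(318,578),(46,540))])
print("foot corners",[onz("top",f(*q),.008)[:2] for q in((96,38),(214,55),(178,271),(53,250))])
print("slot ends",[onz("top",f(*q),.046)[:2] for q in((140,95),(117,192))])
hv=cv2.resize(v[150:215,255:300],None,fx=2,fy=2)
for y in range(166,196,3): print(y,v[y,258:300])
E
python3 m.py
```

```text
plate [312.425  269.7107] far [ 0.4469 -0.3887  0.085 ] near [ 0.3884 -0.3785  0.085 ] mid [ 0.4176 -0.3836  0.085 ] len 0.05938361186817012 w [np.float64(0.013487840115833696), np.float64(0.013433060386350656)] yaw -9.87253553626364
plate [291.7357 266.4193] far [ 0.4544 -0.3429  0.085 ] near [ 0.3968 -0.333   0.085 ] mid [ 0.4256 -0.338   0.085 ] len 0.05847423721428487 w [np.float64(0.007240561871562789), np.float64(0.007211600405663031)] yaw -9.747862458650514
plate [269.4978 263.2803] far [ 0.4622 -0.2934  0.085 ] near [ 0.4044 -0.2841  0.085 ] mid [ 0.4333 -0.2888  0.085 ] len 0.05852263762566414 w [np.float64(0.010485203563972275), np.float64(0.010443267358182037)] yaw -9.21902812712592
tri (array([ 0.4619, -0.2936,  0.0835]), np.float64(0.0007082455091558065))
tri (array([ 0.4049, -0.2835,  0.0853]), np.float64(0.0015361350099591525))
tri (array([ 0.4544, -0.3429,  0.0828]), np.float64(0.00016141771535871957))
tri (array([ 0.3976, -0.3323,  0.0862]), np.float64(0.00215583154928451))
tri (array([ 0.447 , -0.3885,  0.0828]), np.float64(0.00045226781452006664))
tri (array([ 0.38
[... 1428 characters left out ...]
 [ 87 103 145 156 151 158 166 164 164 166 164 164 165 164 167 163 140 140
 142 159 166 165 161 162 164 165 165 167 165 169 167 168 162 121 134 165
 120  77  78  81  84  83]
187 [104 157 180 185 181 167 165 165 163 165 166 164 166 166 165 158 144 136
 158 169 165 161 162 165 165 168 166 167 167 169 170 170 141 116 154 145
 102  77  77  82  81  86]
190 [ 86  91  94 125 155 163 163 164 167 165 166 165 163 165 163 129  98 150
 167 169 163 163 164 166 168 168 168 167 168 168 168 163 122 138 163 120
  79  74  74  81  79  81]
193 [ 86  84  91 149 166 163 164 168 166 166 167 165 165 163 156 136 141 157
 164 164 161 164 168 167 168 167 167 169 166 168 168 132 115 156 142  98
  80  78  76  75  82  85]
```

```bash
cat > y.py <<'E'
from h import *
v=cv2.cvtColor(cv2.imread("pics/top0.png"),cv2.COLOR_BGR2HSV)[...,2].astype(float)
v=cv2.GaussianBlur(v,(3,3),.6)
def fit(name,rows,z,u0,u1,rev=False,th=125):
    p=[]
    for y in rows:
        s=v[y,u0:u1]; x=np.arange(u0,u1)
        if rev: s,x=s[::-1],x[::-1]
        k=np.argmax(s>th)
        p.append(onz("top",(x[k-1]+(x[k]-x[k-1])*(th-s[k-1])/(s[k]-s[k-1]),y),z)[:2])
    p=np.array(p)
    vx,vy,x0,y0=cv2.fitLine(p.astype(np.float32),cv2.DIST_HUBER,0,.001,.001).ravel()
    if vx<0: vx,vy=-vx,-vy
    print(name,"yaw %.2f"%np.degrees(np.arctan2(vy,vx)),"y at x=.624: %.4f"%(y0+(.624-x0)*vy/vx))
fit("block left",list(range(175,183))+list(range(190,199))+list(range(158,166)),.046,252,290)
fit("foot right",range(163,208),.008,278,305,True)
fit("foot right b",range(163,208),.008,278,305,True,110)
def dark(name,rows):
    p=[]
    for y in rows:
        u=np.arange(268,287);w=v[y,268:287]
        l=u[np.argmax(w<158)]; k=np.argmax(w<158)
        p.append(onz("top",(u[k-1]+(w[k-1]-158)/(w[k-1]-w[k]),y),.046)[:2])
    p=np.array(p);vx,vy,x0,y0=cv2.fitLine(p.astype(np.float32),cv2.DIST_HUBER,0,.001,.001).ravel()
    if vx<0: vx,vy=-vx,-vy
    print(name,"yaw %.2f"%np.degrees(np.arctan2(vy,vx)),"y at x=.624: %.4f"%(y0+(.624-x0)*vy/vx))
dark("slot left",range(171,191))
print("slot mid",onz("top",(277.5,181),.046))
for c in range(276,282): print(c,v[164:172,c].round(),v[188:197,c-4].round())
E
python3 y.py
```

```text
block left yaw -10.90 y at x=.624: -0.2702
foot right yaw -10.75 y at x=.624: -0.3420
foot right b yaw -10.81 y at x=.624: -0.3431
slot left yaw -10.88 y at x=.624: -0.2962
slot mid [ 0.6223 -0.3048  0.046 ]
276 [163. 164. 165. 164. 160. 157. 152. 147.] [163. 160. 158. 156. 153. 155. 162. 165. 165.]
277 [165. 165. 163. 156. 141. 130. 124. 120.] [150. 141. 131. 128. 127. 141. 160. 166. 166.]
278 [165. 165. 163. 151. 127. 112. 116. 126.] [136. 126. 115. 115. 123. 142. 160. 165. 165.]
279 [164. 165. 164. 153. 128. 113. 130. 151.] [139. 141. 144. 146. 149. 156. 163. 165. 166.]
280 [163. 165. 164. 154. 130. 115. 138. 161.] [157. 160. 164. 164. 163. 163. 163. 164. 166.]
281 [163. 164. 164. 155. 135. 119. 139. 160.] [166. 166. 167. 166. 165. 164. 163. 164. 166.]
```

>>> jog_arm(series="0 0 0 0 0 10.5;0 0 0 0 0 10.5;0 0 0 0 0 10.5;1.22 -3.61 0.8 0 0 0;1.22 -3.61 0.8 0 0 0;1.22 -3.61 0.8 0 0 0;1.22 -3.61 0.8 0 0 0;1.22 -3.61 0.8 0 0 0;1.22 -3.61 0.8 0 0 0;1.22 -3.61 0.8 0 0 0;1.22 -3.61 0.8 0 0 0;1.22 -3.61 0.8 0 0 0;1.22 -3.61 0.8 0 0 0;0 0 0 0 0 0;0 0 0 0 0 0", grip=0.4, squeeze=20)

```text
clock: 1.98
position: [0.4328, -0.2897, 0.1512]
orientation: [0.997, -0.082, -0.0, 0.0]
ft_force: [0.5, -0.3, 0.4]
grip_width: 0.401
grasp_force: 0.0
```

```bash
cat > go.py <<'E'
# usage: go.py x y z yawdeg -> remaining tool-frame shift (cm) and turn (deg)
import sys
from h import *
from scipy.spatial.transform import Rotation as R
x,y,z,w=map(float,sys.argv[1:5])
s=r.read_state();q=R.from_quat(s["orientation"]);a=np.radians(w)
G=R.from_matrix(np.array([[np.cos(a),np.sin(a),0],[np.sin(a),-np.cos(a),0],[0,0,-1]]).astype(float))
print("t",s["clock"],"pos",s["position"],"yaw",np.degrees(np.arctan2(*q.as_matrix()[[1,0],0])),"j",s["joints"],"F",s["ft_force"],"w",s["grip_width"],"gf",s["grasp_force"])
print("shift cm",q.as_matrix().T@(np.array([x,y,z])-s["position"])*100,"turn",np.degrees((q.inv()*G).as_rotvec()))
E
python3 go.py .4333 -.2887 .053 -9.5
python3 - <<'E'
from h import *
save(r.camera("top"),"pics/t1.png",(220,130,370,300),3.5)
E
```

```text
t 1.975 pos [ 0.4328 -0.2897  0.1512] yaw -9.41342350948973 j [-0.6374  0.0386  2.0159 -0.0006  1.0873  1.0979] F [ 0.5365 -0.3008  0.3729] w 0.4006003131036128 gf 0.0
shift cm [ 0.0334 -0.1139  9.8157] turn [0.0199 0.0229 0.0866]
```

View pics/t1.png

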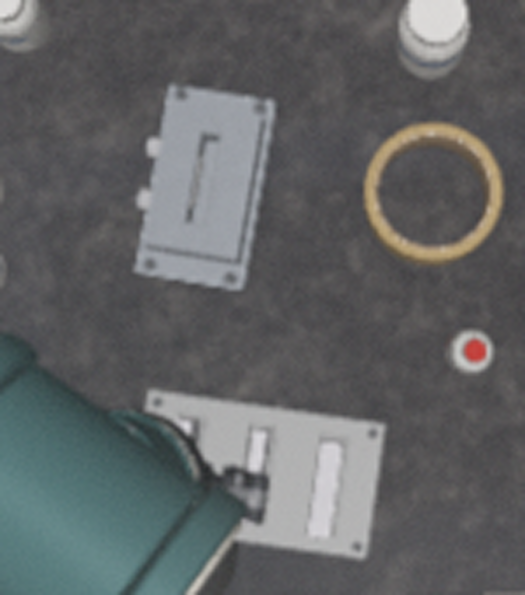

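The left plate is under the arm, and the other two plates and the holder are undisturbed (slot at (202,178) in this crop). I'll descend over the left plate.

>>> jog_arm(series="0 -0.1 1.5 0 0 0;0 0 1.5 0 0 0;0 0 1.5 0 0 0;0 0 1.0 0 0 0;0 0 0.8 0 0 0;0 0 0.7 0 0 0;0 0 0.7 0 0 0;0 0 0.7 0 0 0;0 0 0.7 0 0 0;0 0 0.6 0 0 0;0 0 0 0 0 0")

```text
clock: 3.4
position: [0.4327, -0.2883, 0.0536]
orientation: [0.997, -0.082, -0.001, -0.0]
ft_force: [-0.4, 0.0, -0.4]
grip_width: 0.396
grasp_force: 0.0
```

>>> jog_arm(series="0 0 0 0 0 0;0 0 0 0 0 0;0 0 0 0 0 0;0 0 0 0 0 0;0 0 0 0 0 0;0 0 0 0 0 0;0 0 0 0 0 0", grip=0, squeeze=20)

```text
clock: 4.28
position: [0.4334, -0.2888, 0.0546]
orientation: [0.997, -0.082, 0.0, 0.0]
ft_force: [-0.8, -0.3, 2.8]
grip_width: 0.125
grasp_force: 24.7
```

10.6 mm matches the 11 mm plate, and the picture has the middle plate thinner and the right one thicker. I'll grip more firmly and lift it.

>>> jog_arm(series="0 0 0 0 0 0;0 0 0 0 0 0;0 0 -0.5 0 0 0;0 0 -0.8 0 0 0;0 0 -1 0 0 0;0 0 -1.2 0 0 0;0 0 -1.2 0 0 0;0 0 -1.2 0 0 0;0 0 -1.2 0 0 0;0 0 -0.6 0 0 0;0 0 0 0 0 0;0 0 0 0 0 0", grip=0, squeeze=60)

```text
clock: 5.78
position: [0.4328, -0.2883, 0.1308]
orientation: [0.997, -0.082, -0.0, -0.0]
ft_force: [-0.2, -0.3, -1.4]
grip_width: 0.117
grasp_force: 58.4
```

```bash
python3 go.py .6234 -.3042 .130 -10.85
```

```text
t 5.775 pos [ 0.4328 -0.2883  0.1308] yaw -9.452257205102473 j [-0.6356  0.059   2.0356 -0.      1.0479  1.1002] F [-0.2469 -0.2846 -1.4475] w 0.117309967719693 gf 58.36872160434723
shift cm [19.0597 -1.5646  0.065 ] turn [-0.0235  0.0479  1.3977]
```

>>> jog_arm(series="0.8 -0.06 0 0 0 1.4;1.5 -0.12 0 0 0 0;2 -0.16 0 0 0 0;2.2 -0.18 0 0 0 0;2.2 -0.18 0 0 0 0;2.2 -0.18 0 0 0 0;2.2 -0.18 0 0 0 0;2.2 -0.18 0 0 0 0;2 -0.16 0 0 0 0;1.3 -0.11 0 0 0 0;0.4 -0.03 0 0 0 0;0 0 0 0 0 0;0 0 0 0 0 0")

```text
clock: 7.4
position: [0.6221, -0.309, 0.1312]
orientation: [0.996, -0.095, -0.0, -0.0]
ft_force: [0.3, -0.8, -1.0]
grip_width: 0.117
grasp_force: 58.4
```

```bash
python3 go.py .6234 -.3042 .095 -10.85
python3 - <<'E'
from h import *
a=r.camera("top")[145:225,235:335];b=r.camera("scene")[120:260,230:400]
a=cv2.resize(a,None,fx=4,fy=4,interpolation=2);b=cv2.resize(b,(388,320),interpolation=2)
save(np.hstack([a,b]),"pics/t2.png")
E
```

```text
t 7.4 pos [ 0.6221 -0.309   0.1312] yaw -10.865738704199561 j [-0.4968  0.3723  1.653  -0.0001  1.1169  1.2637] F [ 0.3401 -0.8367 -0.9675] w 0.11657064767355976 gf 58.378817439079285
shift cm [ 0.043  -0.4945  3.6181] turn [-0.0066  0.0375 -0.0157]
```

View pics/t2.png

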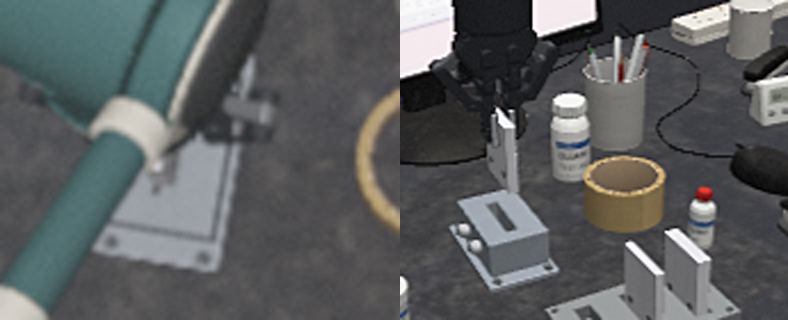

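The plate hangs upright in the fingers and the scene camera now sees the slot, at about (503,217) in the composite. I'll measure the slot from this second view too.

Run:
```python
from h import *
im=r.camera("scene");x0,y0,x1,y1=245,195,305,250
c=im[y0:y1,x0:x1];save(c,"pics/s3.png",None,10)
g=cv2.resize(c[...,2],None,fx=4,fy=4)
m=(g<120).astype(np.uint8)
for k in cv2.findContours(m,0,2)[0]:
    A=cv2.contourArea(k)/16
    if A<40: continue
    M=cv2.moments(k);p=np.array([M['m10'],M['m01']])/M['m00']/4+[x0-.375,y0-.375]
    b=cv2.boxPoints(cv2.minAreaRect(k))/4+[x0-.375,y0-.375]
    print(A,p,onz("scene",p,.046),[onz("scene",q,.046)[:2] for q in b])
s=r.read_state();T=s["position"]
print("plate foot expected px",proj("scene",[T[0],T[1],T[2]-.0446]))
```

```text
57.375 [274.3169 214.6432] [ 0.6224 -0.3027  0.046 ] [array([ 0.6516, -0.302 ]), array([ 0.6575, -0.3159]), array([ 0.5954, -0.3036]), array([ 0.5905, -0.2905])]
2596.9375 [274.2616 224.2918] [ 0.586  -0.2803  0.046 ] [array([ 0.5404, -0.1792]), array([ 0.7541, -0.2935]), array([ 0.6598, -0.4165]), array([ 0.4637, -0.2798])]
plate foot expected px [275.6626 199.0479]
```

View pics/s3.png

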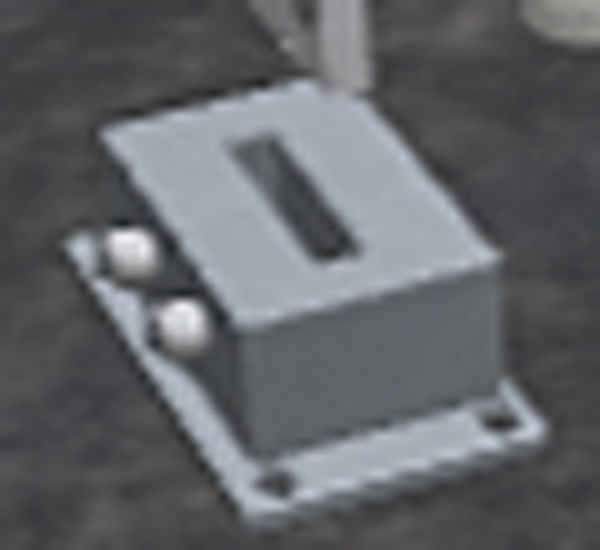

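The block's top and slot are clear: the slot centre is at about (290,197) in this crop, giving y≈-0.3029 against -0.3043 from the top view. I'll aim at -0.3036 and feel for it.

>>> jog_arm(series="0 -0.25 0.4 0 0 0;0 -0.3 0.8 0 0 0;0 0 0.8 0 0 0;0 0 0.8 0 0 0;0 0 0.5 0 0 0;0 0 0 0 0 0;0 0 0 0 0 0")

```text
clock: 8.43
position: [0.6239, -0.3038, 0.0985]
orientation: [0.996, -0.095, 0.0, 0.0]
ft_force: [0.3, 0.8, -0.7]
grip_width: 0.121
grasp_force: 58.4
```

```bash
for i in 1 2; do python3 go.py .6229 -.3036 .09 -10.85; python3 -c "
from h import *;r.camera('top')"; done
```

```text
t 8.425 pos [ 0.6239 -0.3038  0.0985] yaw -10.857762724210021 j [-0.489   0.4005  1.6792 -0.      1.0615  1.2713] F [ 0.3335  0.8224 -0.7199] w 0.12137285134177356 gf 58.38001012802124
shift cm [-0.106  -0.0002  0.8499] turn [ 0.0075 -0.0234 -0.0078]
t 8.475 pos [ 0.624  -0.3039  0.0987] yaw -10.858156685203927 j [-0.489   0.4003  1.6791  0.      1.0615  1.2713] F [ 0.4017  0.4467 -0.9065] w 0.11636147091094284 gf 58.379870653152466
shift cm [-0.117  -0.0057  0.8719] turn [ 0.0126 -0.0424 -0.0082]
```

>>> jog_arm(series="-0.06 0 0.3 0 0 0;0 0 0.3 0 0 0;0 0 0.15 0 0 0;0 0 0.1 0 0 0;0 0 0.1 0 0 0;0 0 0 0 0 0")

```text
clock: 9.28
position: [0.6231, -0.3035, 0.0887]
orientation: [0.996, -0.095, -0.0, -0.0]
ft_force: [-0.3, 0.0, -0.3]
grip_width: 0.117
grasp_force: 58.4
```

>>> jog_arm(series="0 0 0.1 0 0 0;0 0 0.1 0 0 0;0 0 0 0 0 0")

```text
clock: 9.65
position: [0.623, -0.3035, 0.0866]
orientation: [0.996, -0.095, -0.0, -0.0]
ft_force: [-0.3, -0.8, -0.6]
grip_width: 0.119
grasp_force: 58.4
```

>>> jog_arm(series="0 0 0.1 0 0 0;0 0 0.1 0 0 0;0 0 0.1 0 0 0;0 0 0 0 0 0")

```text
clock: 10.15
position: [0.623, -0.3035, 0.0836]
orientation: [0.996, -0.095, -0.0, -0.0]
ft_force: [0.5, -0.8, -0.7]
grip_width: 0.122
grasp_force: 58.4
```

>>> jog_arm(series="0 0 0.1 0 0 0;0 0 0.1 0 0 0;0 0 0.1 0 0 0;0 0 0 0 0 0")

```text
clock: 10.65
position: [0.6231, -0.3036, 0.0807]
orientation: [0.996, -0.095, -0.0, 0.0]
ft_force: [0.7, 0.1, -0.9]
grip_width: 0.117
grasp_force: 58.4
```

The plate went into the slot without touching the sides. Next is the roller, in small steps.

>>> jog_arm(series="0 0 0.15 0 0 0;0 0 0.15 0 0 0;0 0 0.15 0 0 0;0 0 0 0 0 0")

```text
clock: 11.15
position: [0.6234, -0.3046, 0.0772]
orientation: [0.996, -0.095, 0.001, 0.001]
ft_force: [-2.5, -4.0, 5.5]
grip_width: 0.118
grasp_force: 59.1
```

>>> jog_arm(series="0 0 0.1 0 0 0;0 0 0.1 0 0 0;0 0 0.1 0 0 0;0 0 0 0 0 0")

```text
clock: 11.65
position: [0.6234, -0.304, 0.0731]
orientation: [0.996, -0.095, 0.0, 0.0]
ft_force: [-0.8, -5.3, 1.9]
grip_width: 0.117
grasp_force: 58.8
```

>>> jog_arm(series="0 0 0.1 0 0 0;0 0 0.1 0 0 0;0 0 0 0 0 0")

```text
clock: 12.02
position: [0.6234, -0.304, 0.071]
orientation: [0.996, -0.095, 0.0, 0.0]
ft_force: [0.1, -5.7, 0.9]
grip_width: 0.116
grasp_force: 58.6
```

It is past the roller. On down to the floor.

>>> jog_arm(series="0 0 0.15 0 0 0;0 0 0.15 0 0 0;0 0 0.15 0 0 0;0 0 0.15 0 0 0;0 0 0.15 0 0 0;0 0 0.15 0 0 0;0 0 0 0 0 0")

```text
clock: 12.9
position: [0.6233, -0.3039, 0.0619]
orientation: [0.996, -0.095, 0.0, 0.0]
ft_force: [-0.1, -4.9, 1.5]
grip_width: 0.12
grasp_force: 58.8
```

>>> jog_arm(series="0 0 0.1 0 0 0;0 0 0.1 0 0 0;0 0 0.1 0 0 0;0 0 0 0 0 0")

```text
clock: 13.4
position: [0.6233, -0.3039, 0.0589]
orientation: [0.996, -0.095, 0.0, 0.0]
ft_force: [0.2, -6.4, 1.5]
grip_width: 0.12
grasp_force: 58.9
```

>>> jog_arm(series="0 0 0.1 0 0 0;0 0 0.05 0 0 0;0 0 0 0 0 0")

```text
clock: 13.78
position: [0.6233, -0.3039, 0.0575]
orientation: [0.996, -0.095, 0.0, 0.0]
ft_force: [-0.6, -5.3, 1.2]
grip_width: 0.119
grasp_force: 58.9
```

>>> jog_arm(series="0 0 0.05 0 0 0;0 0 0 0 0 0")

```text
clock: 14.02
position: [0.6233, -0.3039, 0.057]
orientation: [0.996, -0.095, 0.0, 0.0]
ft_force: [-1.2, -6.3, 1.7]
grip_width: 0.122
grasp_force: 58.9
```

>>> jog_arm(series="0 0 0.05 0 0 0;0 0 0 0 0 0")

```text
clock: 14.28
position: [0.6233, -0.3039, 0.0567]
orientation: [0.996, -0.095, 0.0, 0.0]
ft_force: [-1.6, -5.2, 2.3]
grip_width: 0.113
grasp_force: 59.1
```

>>> jog_arm(series="0 0 0.05 0 0 0;0 0 0 0 0 0")

```text
clock: 14.52
position: [0.6234, -0.3039, 0.0567]
orientation: [0.996, -0.095, 0.0, 0.0]
ft_force: [-1.8, -4.6, 5.1]
grip_width: 0.116
grasp_force: 59.4
```

>>> jog_arm(series="0 0 0.05 0 0 0;0 0 0 0 0 0")

```text
clock: 14.78
position: [0.6234, -0.304, 0.0567]
orientation: [0.996, -0.095, 0.0, 0.0]
ft_force: [-2.9, -4.7, 7.2]
grip_width: 0.119
grasp_force: 59.7
```

The plate stopped hard at exactly the expected height, so it is on the floor. One slight push more, then release.

>>> jog_arm(series="0 0 0.05 0 0 0;0 0 0 0 0 0")

```text
clock: 15.02
position: [0.6234, -0.304, 0.0567]
orientation: [0.996, -0.095, 0.0, 0.0]
ft_force: [-4.7, -4.4, 8.9]
grip_width: 0.111
grasp_force: 60.0
```

>>> jog_arm(series="0 0 0 0 0 0;0 0 0 0 0 0;0 0 0 0 0 0;0 0 0 0 0 0;0 0 -0.3 0 0 0;0 0 -0.6 0 0 0;0 0 -1 0 0 0;0 0 -1.5 0 0 0;0 0 -2 0 0 0;0 0 -2 0 0 0;0 0 -2 0 0 0;0 0 -2 0 0 0;0 0 -2 0 0 0;0 0 -1 0 0 0;-4 0 0 0 0 0;-5 0 0 0 0 0;-5 0 0 0 0 0;-4 0 0 0 0 0;0 0 0 0 0 0;0 0 0 0 0 0", grip=0.4, squeeze=20)

```text
clock: 17.52
position: [0.447, -0.2699, 0.1997]
orientation: [0.996, -0.095, 0.001, 0.0]
ft_force: [-0.6, 0.4, -0.0]
grip_width: 0.4
grasp_force: 0.0
```

Run:
```python
from h import *
a=r.camera("top")[140:300,230:350];b=r.camera("scene")[180:290,230:400]
a=cv2.resize(a,(330,440),interpolation=2);b=cv2.resize(b,(460,440*460//680),interpolation=2)
b=cv2.copyMakeBorder(b,0,440-b.shape[0],0,0,0)
save(np.hstack([a,b]),"pics/t4.png")
print("top edge mid expected",proj("scene",[.6234,-.304,.087]),r.read_state()["ft_force"])
```

```text
top edge mid expected [273.5407 199.4296] [-0.4409 -0.4723  0.2817]
```

View pics/t4.png

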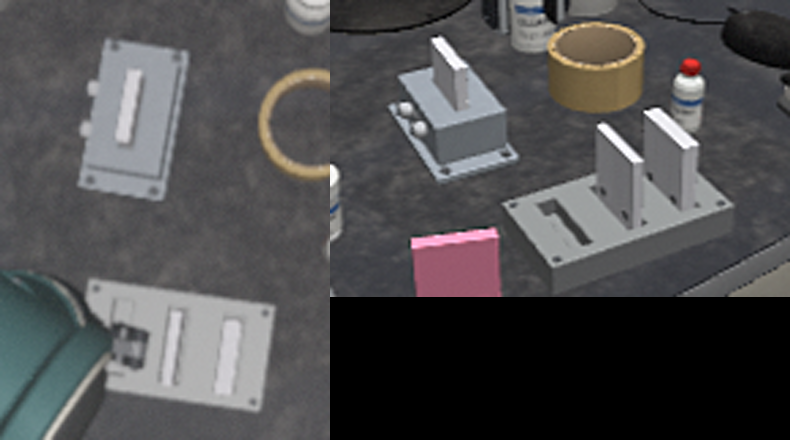

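The plate stands level in the holder, its top edge at (449,56) in the picture, within about a pixel of where a seated one should be. The other two plates stand in their grooves and the gripper is clear of everything.

```bash
python3 -c "
from workcell import r;print(r.sign_off())"
```

```text
the job is handed in; nothing more can be done
None
```

The 11 mm plate sits fully home in the holder and is let go, the other two stand in their grooves, and the job is handed in at about 18 s; I pinched only that plate (10.6 mm felt), as the top view showed the middle one thinner and the right one thicker.

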